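# Clamp a glued model wheelset in the bench lever press

### The job

The wheelset in the little bench press has just been glued and must stay clamped while the glue grips: take the red-handled press bar out of the wooden stand and, with the press still at rest, fit its end straight down through the hole in the press hub until its collar sits on the hub. Then swing the bar over towards the press's front, against the return spring, right to the stop, keeping it seated, and finish while still holding it there with the fingers: do not let go. Leave the file, the punch, the bottle and the tank wagon where they are.

Things in the scene. Friction and masses are not known exactly. Their poses are not given: they have to be found in the camera images.
- press_bar: Loose steel bar, 165 mm, 120 g, upright in a hole of the stand, its collar resting on the wood. Origin: centre of its lower end (4 mm above the table at the start), z up the bar. From that end: 10 mm thick shank, last 8 mm tapered to 5 mm; collar 22 mm wide from 46 to 54 mm; 10 mm rod to 105 mm; red handle 20 mm thick from 105 to 165 mm.
- hub_mouth (a point): Centre of the upper mouth of the hole (12 mm, 1.5 mm chamfer) right through the press hub, a 28 mm steel cube; 144 mm up at rest. z: out of the hole, up at rest. x: along the hub's level turning axis, away from the press. -y: to the press's front. The turning axis lies 14 mm below this point. Bar seated: its lower end is 46 mm below this point, 18 mm out under the hub.
- lever_hub (a joint): Hub angle (rad): 0 at rest, 1.25 at the hard stop, bar leaning 72 degrees; grows as the bar leans to the press's front (about +x of hub_mouth), driving the ram 12.5 mm down. A spring returns it: 0.4 N m at rest, 0.85 N m at the stop, or 4 to 8 N at mid-handle, 103 mm from the axis with the bar seated. The bar has some 5 degrees of play in the hole.
- press: Blue cast bench press, fixed: base 100 x 170 x 22 mm; head 46 mm wide, top 160 mm up; ram and brass stop collar up to 196 mm. Origin under the base's centre; -y is its front (ram, wheelset); the hub is on its +x side, hub centre 63 mm along x and 130 mm up, 26 mm clear of the head.
- stand: Fixed wooden tool stand, 60 x 160 x 50 mm, origin under its centre, with three 12 mm holes through it in a row along its y, 52 mm apart (at y = -52, 0 and 52 mm). The bar, the file and the punch each stand in one of them, in any order.
- needle_file: Needle file with a pale wooden handle, 18 mm thick, standing in the stand, its top 108 mm above the table. Origin at its lower end. Leave alone.
- pin_punch: Pin punch with a yellow handle, 19 mm thick, standing in the stand, its top 102 mm above the table. Origin at its lower end. Leave alone.
- thinner: Grey bottle with a white cap, 44 mm in diameter, 105 mm tall, standing on the table; origin under its centre. Leave alone.
- wagon: Model tank wagon, 50 x 181 mm, 85 mm tall, its length along its y, on the table; origin under its centre. Leave alone.

How it is judged:
By the outcome, as a careful person would: the job done as asked, in the order asked, and still so for the second after the job is handed in, while the arm keeps its last pose, push and grip.
It also fails if it takes over 67 s, if anything falls off the work surface, if the arm or the gripper's body presses on something with over 40 N, if the wrist force passes 120 N, or if a joint passes its speed limit or range.

### The arm

A 6-joint arm with a two-finger parallel gripper is mounted at the origin on the work surface. World frame = base frame: x ahead of the robot, y to its left, z up, the work surface at z = 0. Lengths are in m, angles in rad, forces in N, time in s.
With the tool pointing down it reaches from about 0.35 to 0.975 m from the base axis. Payload 17.4 kg.
Tool frame: the origin (TCP) lies at the very end of the fingers, on their centre line; the grasp point (between the pads) lies 19 mm behind it; z points along the fingers, y is the line along which they close (so a half turn about z gives the same grasp; the last joint's range is limited). The gripper opens to 85 mm and grips with 20 to 120 N. Pads are 22 mm wide; open, the fingers measure 114 mm over their backs; the gripper's body (76 mm by 85 mm) begins 54 mm behind the grasp point. The pads swing forward as they close: fully open they stand 13 mm farther back than shut.
Start: joints at [-1.316, 0.116, 1.442, -0, 1.584, -0.038], TCP at [0.195, -0.646, 0.231] pointing down, gripper open.
Joint ranges: [-2.83, 2.83], [-0.83, 2.19], [0.07, 2.5], [-1.14, 4.28], [0.01, 3], [-2.97, 2.97]. Speed limits (rad/s): [1.89, 1.89, 2.22, 3.14, 3.14, 3.14].

### API

Orientations are given as a unit quaternion [w, x, y, z].
In Python, from rig import ctrl gives the robot as it stands.
- The arm moves only by the shell command python3 shift.py 'ROWS'. ROWS is rows parted by semicolons, their numbers by spaces, 1 to 12 of them, each of 5 numbers: dx, dy, dz in m, then a turn about the tool's z in rad, then the finger opening in m; each row shifts and turns the commanded pose from where the row before left it, along the tool's axes as they then stand; what a row does not reach is not made up. A row lasts 1/10 s, in which the tool goes at most 0.05 m and 0.15 rad, less where a joint would pass 70% of its speed; a pose out of reach is approached as far as the arm can. The fingers move at their own pace and stop on an object; the grip force is fixed at half the most. Time passes only in rows, so rows that do not move let the fingers close. It prints the time, the measured TCP pose, the force, the opening and the grip force at its end.
- ctrl.state(): the state, without advancing time (a new reading comes with each control period).
- ctrl.get_image(name): name is "scene" or "top" or "wrist"; returns the picture (400x640x3 uint8, red, green, blue); there is no depth.
- ctrl.calibration(name): a dict with "camera_matrix" (3x3 intrinsics, pixels), "R" (3x3) and "t" (3): a world point X has camera coordinates R X + t; the wrist camera has in their place "tool_from_camera" (4x4, takes a point from camera to tool coordinates, whose origin is the TCP and whose axes are the flange's). Camera axes: x right, y down, z forward; pixel columns grow to the right and rows downward; lengths in m; the calibration is good to about 2 mm. A picture is of the moment at which its call begins: read the wrist's pose just before it. calibration takes no time and is no camera call.
- ctrl.sign_off(): hands the job in; it is judged then, once.
The state is a dict: "clock": time; "joint_pos": joint angles; "joint_vel": joint speeds; "tau": joint torques, N m; "tool_pos": TCP position; "orientation": TCP orientation; "ft_force": force on the tool from outside, world axes, zero at the start; "torque": the same for the moment, N m; "gripper_width": finger opening in m; "finger_force": force on a finger pad.
Only numpy, scipy, OpenCV 4.12 (cv2) and the standard library are available. Lean on these libraries where they do the work, as an engineer would, in place of code of your own. Each camera call takes 0.05 s, during which the arm holds its last target. There are 200 camera calls.

## Working session

There is one attempt and no reset: what is moved stays moved. The work goes in short steps, Python scripts to look and compute and a shell command to move; the robot and the scene stay as the last step left them, time stands still between calls to the robot, and variables do not carry over. Pictures are saved under pics/ and viewed, at most 10 in all, crops included, and the job is handed in when it is done.

```bash
ls; mkdir -p pics; python3 - <<'E'
from rig import ctrl
import cv2
for n in ("scene","top"):
    cv2.imwrite(f"pics/{n}0.png",ctrl.get_image(n)[...,::-1])
    c=ctrl.calibration(n);print(n,c)
print(ctrl.calibration("wrist"));print(ctrl.state())
E
```

```text
pics
rig.py
shift.py
scene {'camera_matrix': array([[376.65911238,   0.        , 318.39634951],
       [  0.        , 376.65911238, 200.65726644],
       [  0.        ,   0.        ,   1.        ]]), 'R': array([[ 0.53800175,  0.84274462,  0.01832012],
       [ 0.5405094 , -0.32821667, -0.77467632],
       [-0.64684133,  0.42667941, -0.63209253]]), 't': array([-0.32485733, -0.20343196,  1.28218588])}
top {'camera_matrix': array([[467.10784903,   0.        , 320.31365205],
       [  0.        , 467.10784903, 205.6595242 ],
       [  0.        ,   0.        ,   1.        ]]), 'R': array([[ 0.02340278, -0.99971723, -0.00421625],
       [-0.98539889, -0.02235575, -0.16878758],
       [ 0.16864559,  0.00810479, -0.98564343]]), 't': array([0.00266093, 0.56292182, 1.1375022 ])}
{'camera_matrix': array([[278.38044668,   0.        , 320.17594468],
       [  0.        , 278.38044668, 199.36270738],
       [  0.        ,   0.        ,   1.        ]]), 'tool_from_camera': array([[-9.53979253e-04, -9.50928203e-01, -3.09410153e-01,
         7.96900766e-02],
       [ 9.99999273e-01, -1.13552983e-03
[... 223 characters left out ...]
k': 0.1, 'joint_pos': array([-1.31577901e+00,  1.16440573e-01,  1.44220405e+00,  1.57942481e-05,
        1.58398803e+00, -3.77710225e-02]), 'joint_vel': array([ 0.00077685, -0.00141871, -0.00112246,  0.00070021, -0.00099025,
        0.00032877]), 'tau': array([ 2.61091394e-03, -7.33665919e+01, -6.33784890e+01, -6.19768275e-05,
        5.26417614e-03,  6.56371230e-05]), 'tool_pos': array([ 0.19479244, -0.64610589,  0.2306308 ]), 'orientation': array([-5.17793699e-04,  9.89303349e-01,  1.45871906e-01, -4.85233329e-05]), 'ft_force': array([ 0.12859713,  0.50768895, -0.3064619 ]), 'torque': array([-0.01571846, -0.00946684, -0.02252122]), 'finger_force': 0.0, 'gripper_width': 0.08559530056253875}
```

View pics/scene0.png

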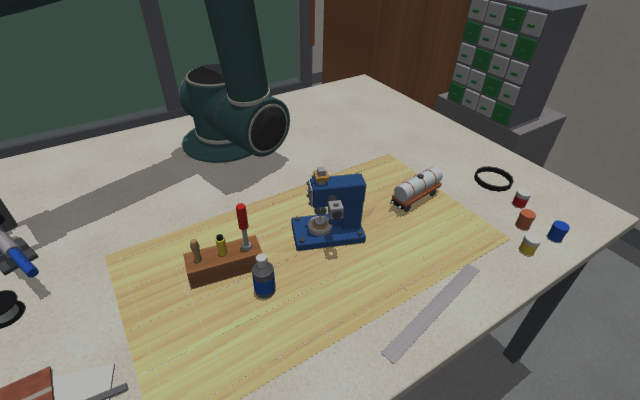

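View pics/top0.png

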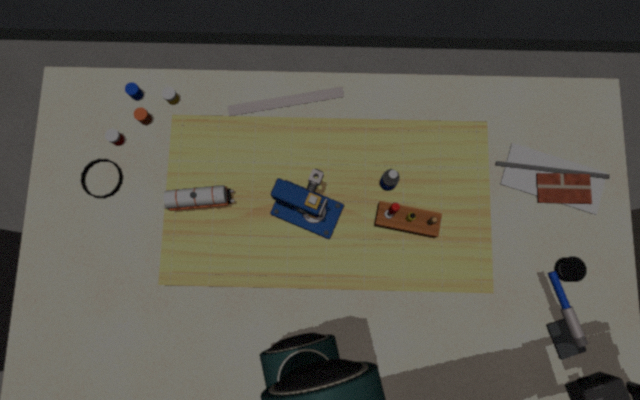

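The scene view shows the red bar at about (242,215) in the stand hole nearest the press. The hub is the grey block near (336,208), and the bottle is at (263,280). In the top view the red handle is near (394,208), the hub near (316,178) and the bottle at (390,178). I'll zoom in on both.

```bash
python3 - <<'E'
import cv2,numpy as np
a=cv2.imread("pics/scene0.png");b=cv2.imread("pics/top0.png")
z=lambda im,x,y,w,h,s:cv2.resize(im[y:y+h,x:x+w],None,fx=s,fy=s,interpolation=cv2.INTER_CUBIC)
A=z(a,170,160,200,75,4);B=z(b,260,150,200,75,4)
cv2.imwrite("pics/crop1.png",np.vstack([A,cv2.convertScaleAbs(B,alpha=1.6)]))
E
```

```text
(no output)
```

View pics/crop1.png

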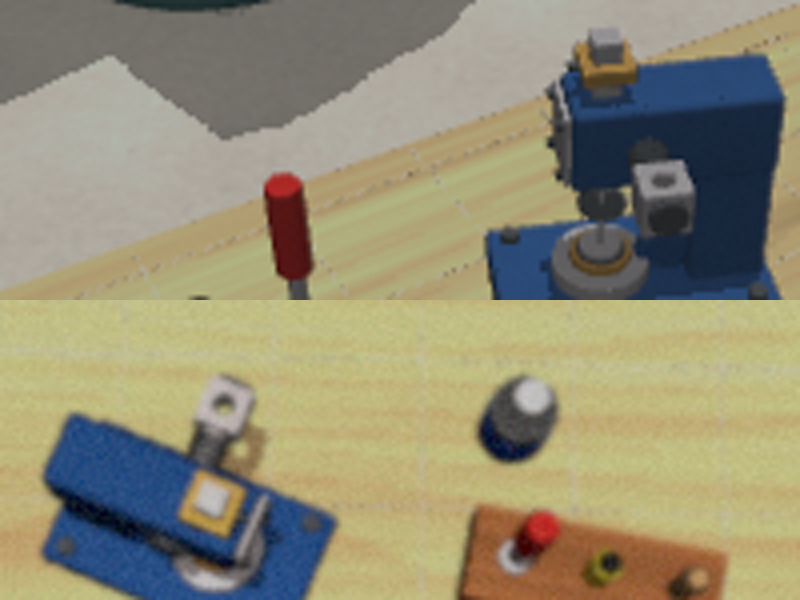

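In the crop, the hub hole is at scene (336,205) and top (315.6,175.9). The handle's top disc is at scene (241,205.4) and top (395.1,205.9). I'll triangulate both and get the press yaw from its edges.

```bash
cat > h.py <<'E'
import numpy as np,cv2
from rig import ctrl
from scipy.spatial.transform import Rotation as Ro
def cam(n,st=None):
    c=ctrl.calibration(n);K=c["camera_matrix"]
    if n!="wrist": return K,c["R"],c["t"]
    q=st["orientation"];W=np.eye(4);W[:3,:3]=Ro.from_quat(np.r_[q[1:],q[0]]).as_matrix();W[:3,3]=st["tool_pos"]
    M=np.linalg.inv(W@c["tool_from_camera"]);return K,M[:3,:3],M[:3,3]
def ray(C,p):
    K,R,t=C;d=R.T@np.linalg.solve(K,[p[0],p[1],1.]);return -R.T@t,d/np.linalg.norm(d)
def plane(C,p,z):
    o,d=ray(C,p);return o+d*(z-o[2])/d[2]
def tri(obs):
    A=np.zeros((3,3));b=np.zeros(3);L=[ray(*o) for o in obs]
    for o,d in L:
        P=np.eye(3)-np.outer(d,d);A+=P;b+=P@o
    X=np.linalg.solve(A,b);return X,[1e3*np.linalg.norm(np.cross(X-o,d)) for o,d in L]
E
python3 - <<'E'
from h import *
np.set_printoptions(precision=4,suppress=True)
S=cam("scene");T=cam("top")
f=lambda x,y,X,Y:((x+.5)/4-.5+X,(y+.5)/4-.5+Y)
s=lambda x,y:f(x,y,170,160); t=lambda x,y:f(x,y-300,260,150)
print("hole",tri([(S,s(664,180)),(T,t(223,404))]))
print("handle",tri([(S,s(284,182)),(T,t(541,522))]))
print("bottle",tri([(S,(263,258)),(T,t(533,397))]))
def yaw(C,a,b,z):
    d=plane(C,b,z)-plane(C,a,z);return np.degrees(np.arctan2(d[1],d[0]))
print("head edge scene y-yaw",yaw(S,s(580,105),s(783,93),.16))
print("head edge top",yaw(T,t(200,455),t(75,413),.16))
im=cv2.imread("pics/top0.png").astype(int)
m=((im[...,0]>im[...,2]+25)&(im[...,0]>im[...,1]+10)).astype(np.uint8);m[:,:250]=0;m[:,360:]=0
c=max(cv2.findContours(m,0,2)[0],key=cv2.contourArea);h=cv2.approxPolyDP(cv2.convexHull(c),2,True)[:,0]
for p in h: print(p,plane(T,p,.022)[:2],plane(T,p,.16)[:2])
im=cv2.imread("pics/top0.png").astype(int)
E
```

```text
hole (array([0.6183, 0.0294, 0.1452]), [np.float64(1.5149960090836874), np.float64(1.5149960090836585)])
handle (array([ 0.5468, -0.1534,  0.1723]), [np.float64(1.0068146088023981), np.float64(1.0068146088023988)])
bottle (array([ 0.6375, -0.1569,  0.1033]), [np.float64(3.692306250278702), np.float64(3.692306250278769)])
head edge scene y-yaw 64.43911049044439
head edge top 72.3855816591799
[342 205] [ 0.5701 -0.0404] [ 0.5462 -0.035 ]
[329 237] [ 0.4861 -0.0083] [ 0.4719 -0.0067]
[271 213] [0.545 0.143] [0.5239 0.1272]
[276 202] [0.5742 0.1312] [0.5497 0.1167]
[322 196] [0.5927 0.0121] [0.5662 0.0114]
```

Heights agree: hub mouth 145 mm (144 expected), handle top 172 mm (169 expected). Press x is at a yaw of about -21°. First I raise the tool and turn it so its x axis is at about +69°.

```bash
python3 shift.py '0 0 -0.02 -0.15 0.085;0 0 -0.02 -0.15 0.085;0 0 -0.02 -0.15 0.085;0 0 -0.02 -0.15 0.085;0 0 -0.02 -0.15 0.085;0 0 0 -0.15 0.085;0 0 0 0 0.085'
cat >> h.py <<'E'
def to(x,y,z=None,yaw=None):
    st=ctrl.state();q=st["orientation"];R=Ro.from_quat(np.r_[q[1:],q[0]]).as_matrix();p=st["tool_pos"]
    d=R.T@(np.array([x,y,p[2] if z is None else z])-p);yw=np.degrees(np.arctan2(R[1,0],R[0,0]))
    print("t %.2f pos"%st["clock"],p.round(4),"tool d",d.round(4),"yaw %.2f"%yw,"R2",R[:,2].round(4),"F",st["ft_force"].round(1),"w %.4f"%st["gripper_width"])
    if yaw is not None: print("turn %.4f"%-np.radians(yaw-yw))
E
python3 -c "
from h import *
to(.6183,.0294,.33,69)"
```

```text
clock: 0.8
tool_pos: [0.1948, -0.6463, 0.3315]
orientation: [0.0, 0.827, 0.563, -0.0]
ft_force: [0.6, -0.3, 0.4]
gripper_width: 0.0851
finger_force: 0.0
t 0.80 pos [ 0.1948 -0.6463  0.3315] tool d [0.7839 0.1464 0.0013] yaw 68.50 R2 [ 1.e-04 -2.e-04 -1.e+00] F [ 0.6 -0.3  0.4] w 0.0851
turn -0.0087
```

```bash
python3 shift.py '.049 .0122 0 0 0.085;.049 .0122 0 0 0.085;.049 .0122 0 0 0.085;.049 .0122 0 0 0.085;.049 .0122 0 0 0.085;.049 .0122 0 0 0.085;.049 .0122 0 0 0.085;.049 .0122 0 0 0.085;.049 .0122 0 0 0.085;.049 .0122 0 0 0.085;.049 .0122 0 0 0.085;.049 .0122 0 -.0087 0.085' 
python3 shift.py '0 0 0 0 .085;0 0 0 0 .085'
python3 - <<'E'
from h import *
import pickle
st=ctrl.state();im=ctrl.get_image("wrist");cv2.imwrite("pics/w1.png",im[...,::-1]);pickle.dump(st,open("w1.pkl","wb"))
to(.6183,.0294,.28,69)
E
python3 shift.py '.049 0 0 0 .085;.049 0 0 0 .085;.049 0 0 0 .085;.049 0 0 0 .085;0 0 0.0 0 .085;0 0 0 0 .085'
python3 - <<'E'
from h import *
import pickle
st=ctrl.state();im=ctrl.get_image("wrist");cv2.imwrite("pics/w2.png",im[...,::-1]);pickle.dump(st,open("w2.pkl","wb"))
to(.6183,.0294,.28,69)
a,b=cv2.imread("pics/w1.png"),cv2.imread("pics/w2.png")
cv2.imwrite("pics/w12.png",np.hstack([a[:,120:520],b[:,120:520]]))
E
```

```text
clock: 2.0
tool_pos: [0.5451, -0.1566, 0.3306]
orientation: [-0.0, 0.826, 0.563, -0.0]
ft_force: [1.0, -1.0, -0.3]
gripper_width: 0.0849
finger_force: 0.0
clock: 2.2
tool_pos: [0.5447, -0.1577, 0.3303]
orientation: [-0.001, 0.825, 0.565, -0.001]
ft_force: [0.3, 0.3, -0.3]
gripper_width: 0.0851
finger_force: 0.0
t 2.25 pos [ 0.5443 -0.1587  0.3306] tool d [0.2021 0.0007 0.0505] yaw 68.69 R2 [-1.2e-03  1.0e-04 -1.0e+00] F [ 0.2 -0.3  0.5] w 0.0848
turn -0.0053
clock: 2.85
tool_pos: [0.6151, 0.0236, 0.3309]
orientation: [-0.0, 0.825, 0.565, -0.0]
ft_force: [0.9, -0.8, 0.4]
gripper_width: 0.085
finger_force: 0.0
t 2.90 pos [0.6149 0.0228 0.3311] tool d [0.0074 0.0008 0.0511] yaw 68.70 R2 [-4.e-04 -4.e-04 -1.e+00] F [-0.1  0.1 -0.4] w 0.0847
turn -0.0052
```

View pics/w12.png

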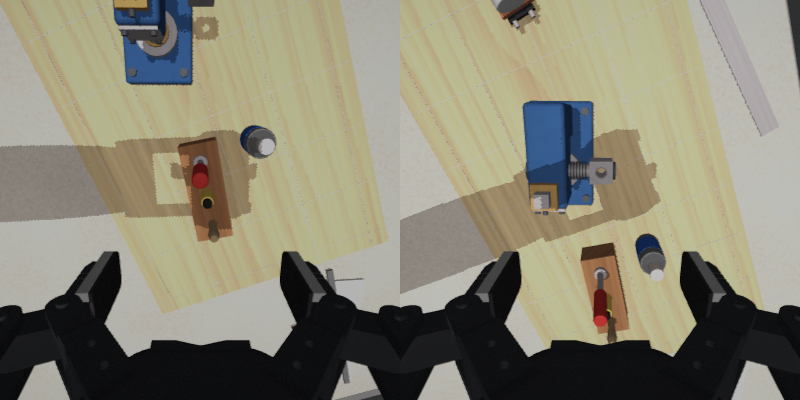

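The hole in w2 is near (321,173). The handle's top disc is near (320,181) in w1 and (320,321) in w2. The press lines run along the image axes. I'll refine with masks and zoom.

```bash
python3 - <<'E'
from h import *
import pickle
np.set_printoptions(precision=4,suppress=True)
C={k:cam("wrist",pickle.load(open(k+".pkl","rb"))) for k in("w1","w2")}
I={k:cv2.imread(f"pics/{k}.png") for k in C}
# base outline -> yaw
for k in C:
    im=I[k].astype(int);m=((im[...,0]>im[...,2]+30)&(im[...,0]>im[...,1]+15)).astype(np.uint8)
    c=max(cv2.findContours(m,0,1)[0],key=cv2.contourArea)[:,0];h=cv2.approxPolyDP(cv2.convexHull(c),2,True)[:,0]
    for p in h: print(k,p,plane(C[k],p,.022)[:2],plane(C[k],p,.16)[:2])
    r=((im[...,2]>70)&(im[...,2]>2.5*im[...,1])).astype(np.uint8)
    x,y,w,hh=cv2.boundingRect(max(cv2.findContours(r,0,1)[0],key=cv2.contourArea));print("red",x,y,w,hh)
z=lambda im,x,y,w,h,s:cv2.resize(im[y:y+h,x:x+w],None,fx=s,fy=s,interpolation=cv2.INTER_CUBIC)
cv2.imwrite("pics/z2.png",np.hstack([z(I["w2"],295,150,50,50,8),z(I["w1"],295,145,50,50,8)]))
E
```

```text
w1 [307   0] [0.6083 0.0559] [0.5977 0.0133]
w1 [311   7] [0.6103 0.0463] [0.5991 0.0065]
w1 [311  82] [ 0.5744 -0.0431] [ 0.5742 -0.0554]
w1 [248  82] [ 0.4866 -0.0088] [ 0.5133 -0.0317]
w1 [243  36] [0.5066 0.0486] [0.5272 0.0082]
w1 [285   0] [0.58  0.067] [0.5781 0.0209]
red 312 163 17 26
w2 [250 101] [0.5482 0.147 ] [0.5776 0.132 ]
w2 [312 103] [0.6354 0.1099] [0.6381 0.1063]
w2 [311 204] [ 0.573  -0.0413] [0.5947 0.0013]
w2 [279 207] [ 0.5197 -0.0264] [0.5577 0.0117]
w2 [249 183] [0.4902 0.0308] [0.5373 0.0514]
w2 [243 105] [0.5357 0.1457] [0.5689 0.1311]
red 314 289 14 37
```

View pics/z2.png

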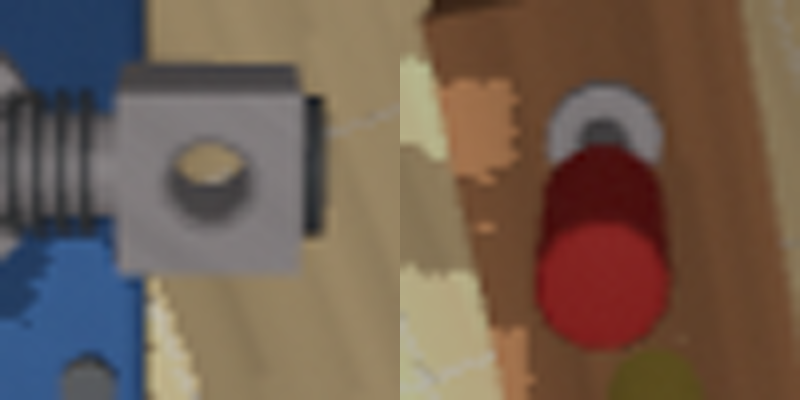

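```bash
python3 - <<'E'
from h import *
import pickle
np.set_printoptions(precision=4,suppress=True)
S=cam("scene");T=cam("top")
W1,W2=[cam("wrist",pickle.load(open(k+".pkl","rb"))) for k in("w1","w2")]
f=lambda x,y,X,Y:((x+.5)/4-.5+X,(y+.5)/4-.5+Y)
s=lambda x,y:f(x,y,170,160); t=lambda x,y:f(x,y-300,260,150)
ho=[(S,s(664,180)),(T,t(223,404)),(W2,(320.7,172.1))]
ha=[(S,s(284,182)),(T,t(541,522)),(W1,(319.9,180.2)),(W2,(320.5,318.7))]
print(tri(ho),tri(ho[::2]));print(tri(ha),tri(ha[2:]))
print("plane hole",plane(W2,(320.7,172.1),.144),"handle",plane(W1,(319.9,180.2),.169),plane(W2,(320.5,318.7),.169))
h=plane(W1,(319.9,180.2),.169);to(h[0],h[1],.12)
E
```

```text
(array([0.6182, 0.0297, 0.1449]), [np.float64(1.352107644367409), np.float64(1.694497465079418), np.float64(0.37799304069165207)]) (array([0.6187, 0.0305, 0.1454]), [np.float64(0.4281388051040049), np.float64(0.42813880510388436)])
(array([ 0.5464, -0.153 ,  0.1701]), [np.float64(1.5182603445618208), np.float64(1.6808344113967144), np.float64(1.3196124759082992), np.float64(2.4952660161716036)]) (array([ 0.5452, -0.1559,  0.1627]), [np.float64(0.31911558582296407), np.float64(0.3191155858229822)])
plane hole [0.6183 0.0299 0.144 ] handle [ 0.5455 -0.1543  0.169 ] [ 0.5475 -0.1509  0.169 ]
t 2.90 pos [0.6149 0.0228 0.3311] tool d [-0.1902 -0.0002  0.2112] yaw 68.70 R2 [-0.0004 -0.0004 -1.    ] F [-0.1  0.1 -0.4] w 0.0847
```

```bash
python3 shift.py '-.0475 0 0 0 .085;-.0475 0 0 0 .085;-.0475 0 0 0 .085;-.0475 0 0 0 .085;0 0 .04 0 .085;0 0 .04 0 .085;0 0 .04 0 .085;0 0 .04 0 .085;0 0 .03 0 .085;0 0 .021 0 .085;0 0 0 0 .085;0 0 0 0 .085'
python3 -c "
from h import *
import pickle
st=ctrl.state();to(.546,-.153,.12);pickle.dump(st,open('w3.pkl','wb'))
cv2.imwrite('pics/w3.png',ctrl.get_image('wrist')[...,::-1])"
```

```text
clock: 4.1
tool_pos: [0.5462, -0.1543, 0.1213]
orientation: [0.0, 0.826, 0.564, 0.0]
ft_force: [0.6, -1.0, 0.7]
gripper_width: 0.0851
finger_force: 0.0
t 4.10 pos [ 0.5462 -0.1543  0.1213] tool d [ 0.0011 -0.0007  0.0013] yaw 68.71 R2 [ 4.e-04 -2.e-04 -1.e+00] F [ 0.6 -1.   0.7] w 0.0851
```

View pics/w3.png

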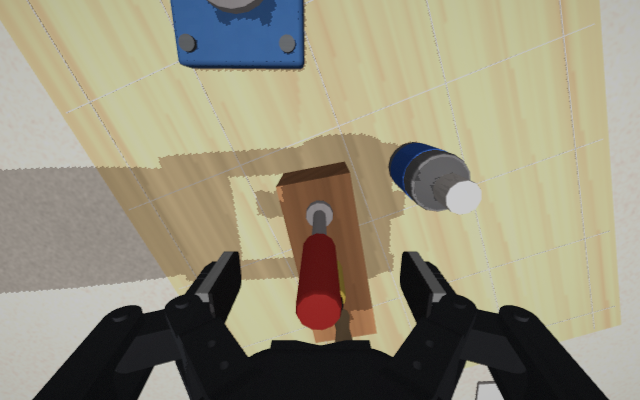

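The handle's top disc is at (320,309), midway between the fingers at about 240 and 402. I close now.

```bash
python3 shift.py '0 0 0 0 .01;0 0 0 0 .01;0 0 0 0 .01;0 0 0 0 .01;0 0 0 0 .01;0 0 0 0 .01;0 0 0 0 .01;0 0 0 0 .01;0 0 0 0 .01;0 0 0 0 .01;0 0 0 0 .01;0 0 0 0 .01'
python3 -c "
from h import *
to(.6183,.0299,.12)"
```

```text
clock: 5.35
tool_pos: [0.5466, -0.153, 0.1206]
orientation: [0.0, 0.825, 0.565, 0.0]
ft_force: [-2.9, 0.6, 5.1]
gripper_width: 0.0188
finger_force: 58.5
t 5.35 pos [ 0.5466 -0.153   0.1206] tool d [0.1965 0.0008 0.0007] yaw 68.84 R2 [ 1.e-04 -0.e+00 -1.e+00] F [-2.9  0.6  5.1] w 0.0188
```

```bash
python3 shift.py '0 0 -.01 0 .01;0 0 -.02 0 .01;0 0 -.03 0 .01;0 0 -.035 0 .01;0 0 -.035 0 .01;0 0 -.035 0 .01;.03 0 0 0 .01;.045 0 0 0 .01;.045 0 0 0 .01;.045 0 0 0 .01;.031 0 0 0 .01;0 0 0 0 .01'
python3 shift.py '0 0 0 0 .01;0 0 0 0 .01'
python3 - <<'E'
from h import *
import pickle
st=ctrl.state();w=ctrl.get_image("wrist");s=ctrl.get_image("scene");t=ctrl.get_image("top")
to(.6183,.0299,.12)
pickle.dump(st,open("w4.pkl","wb"))
for n,i in(("w4",w),("s4",s),("t4",t)):cv2.imwrite(f"pics/{n}.png",i[...,::-1])
z=lambda im,x,y,w,h,s:cv2.resize(im[y:y+h,x:x+w],None,fx=s,fy=s,interpolation=cv2.INTER_CUBIC)
A=z(w[...,::-1],260,130,120,200,3);B=z(s[...,::-1],300,150,70,100,6)
print(A.shape,B.shape)
cv2.imwrite("pics/c4.png",np.hstack([A,B[:600]]))
E
```

```text
clock: 6.55
tool_pos: [0.6181, 0.033, 0.2852]
orientation: [-0.0, 0.824, 0.567, 0.0]
ft_force: [-0.2, -0.0, -1.3]
gripper_width: 0.0189
finger_force: 58.7
clock: 6.75
tool_pos: [0.6172, 0.0291, 0.2855]
orientation: [0.0, 0.825, 0.565, -0.0]
ft_force: [-0.4, 0.2, -1.3]
gripper_width: 0.0187
finger_force: 58.7
t 6.90 pos [0.6171 0.0288 0.2856] tool d [0.0014 0.0006 0.1656] yaw 68.77 R2 [ 3.e-04 -1.e-04 -1.e+00] F [-0.7  0.1 -2.1] w 0.0184
(600, 360, 3) (600, 420, 3)
```

View pics/c4.png

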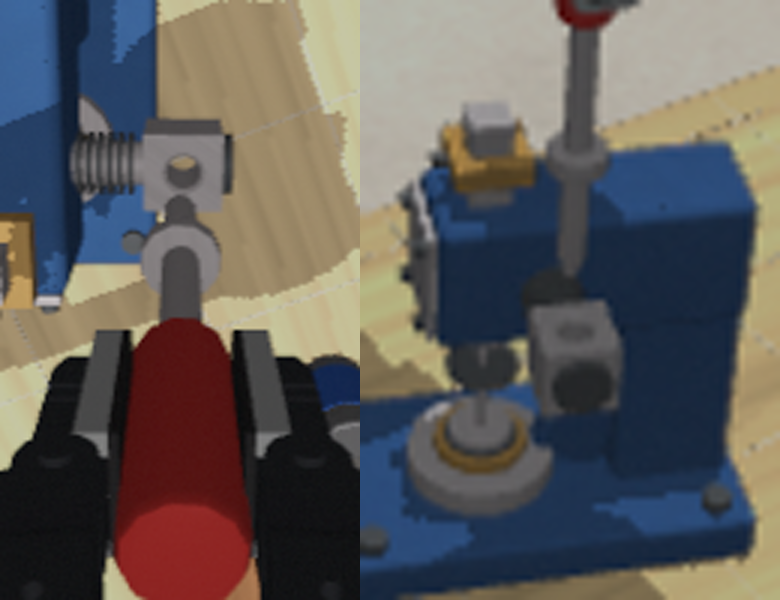

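In the wrist crop the bar's tip is at zoom (181,202) and the hole at (184,170). In the scene crop the tip is at (210,268) and the hole at (215,330). I compare them on their own height planes.

```bash
python3 - <<'E'
from h import *
import pickle
np.set_printoptions(precision=4,suppress=True)
st=pickle.load(open("w4.pkl","rb"));W=cam("wrist",st);S=cam("scene");T=cam("top")
q=st["orientation"];R=Ro.from_quat(np.r_[q[1:],q[0]]).as_matrix()
w=lambda x,y:((x+.5)/3-.5+260,(y+.5)/3-.5+130); s=lambda x,y:((x+.5)/6-.5+300,(y+.5)/6-.5+150)
zt=st["tool_pos"][2]-.1206+.004;print(zt)
tip=(w(181,202),s(210,268));hole=(w(184,170),s(215,330))
for C,i in((W,0),(S,1)):
    a=plane(C,tip[i],zt);b=plane(C,hole[i],.144);print(a,b,"tool diff",R.T@(b-a))
print("tri tip",tri([(W,tip[0]),(S,tip[1])]),"hole",tri([(W,hole[0]),(S,hole[1])]))
# collar centre check (z=tip+.054 top) in wrist
a=plane(W,w(181,254),zt+.054);print("collar",a, R.T@(plane(W,hole[0],.144)-a))
E
```

```text
0.1689121283254269
[0.6163 0.0271 0.1689] [0.6187 0.0304 0.144 ] tool diff [0.0039 0.0011 0.0249]
[0.6125 0.0312 0.1689] [0.6174 0.0314 0.144 ] tool diff [0.0019 0.0045 0.0249]
tri tip (array([0.6167, 0.0282, 0.1729]), [np.float64(0.11443838741604598), np.float64(0.11443838741586834)]) hole (array([0.6187, 0.0306, 0.1453]), [np.float64(0.1720868536858458), np.float64(0.17208685368585916)])
collar [0.6173 0.0297 0.2229] [0.0011 0.0011 0.0789]
```

```bash
python3 shift.py '.0018 .001 0.005 0 .01;0 0 .008 0 .01;0 0 .008 0 .01;0 0 0 0 .01;0 0 0 0 .01'
python3 - <<'E'
from h import *
import pickle
st=ctrl.state();w=ctrl.get_image("wrist");s=ctrl.get_image("scene")
to(.6183,.0299,.12)
pickle.dump(st,open("w5.pkl","wb"))
z=lambda im,x,y,w,h,s:cv2.resize(im[y:y+h,x:x+w],None,fx=s,fy=s,interpolation=cv2.INTER_CUBIC)
cv2.imwrite("pics/c5.png",np.hstack([z(w[...,::-1],300,165,40,60,10),z(s[...,::-1],315,175,40,60,10)]))
E
```

```text
clock: 7.4
tool_pos: [0.6188, 0.031, 0.264]
orientation: [-0.0, 0.825, 0.565, -0.0]
ft_force: [0.0, 0.1, -1.5]
gripper_width: 0.0186
finger_force: 58.7
t 7.50 pos [0.619  0.0311 0.2646] tool d [-0.0014 -0.0003  0.1446] yaw 68.84 R2 [ 3.e-04  0.e+00 -1.e+00] F [-0.  -0.2 -1.4] w 0.0186
```

View pics/c5.png

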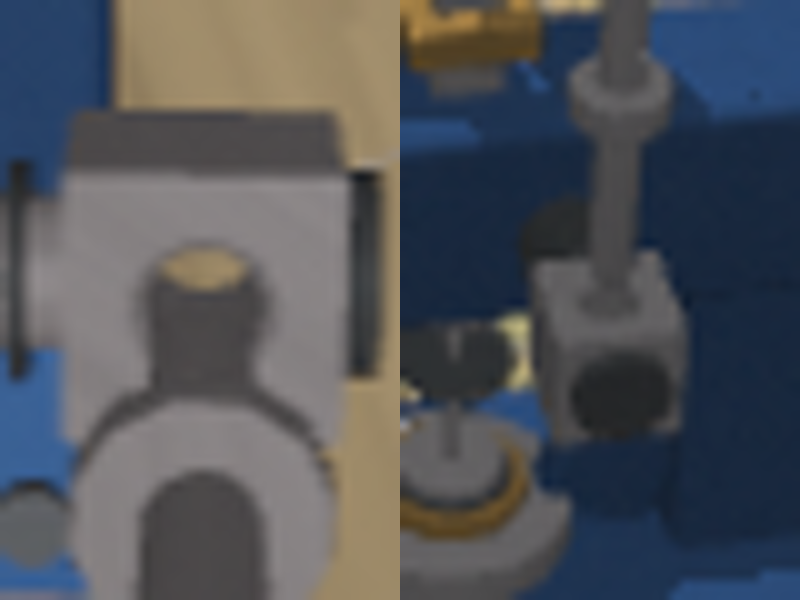

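The bar's tip is right over the mouth in both views (wrist columns 205 against 208; scene columns 612 against about 609). I descend gently and watch the force.

```bash
python3 shift.py '0 0 .005 0 .01;0 0 .005 0 .01;0 0 0 0 .01;0 0 0 0 .01'; python3 shift.py '0 0 .005 0 .01;0 0 .005 0 .01;0 0 .0 0 .01'
```

```text
clock: 7.9
tool_pos: [0.6188, 0.0311, 0.2541]
orientation: [-0.0, 0.825, 0.565, -0.0]
ft_force: [0.1, -0.1, -0.3]
gripper_width: 0.0186
finger_force: 58.7
clock: 8.2
tool_pos: [0.6187, 0.031, 0.2432]
orientation: [-0.0, 0.825, 0.565, -0.001]
ft_force: [-0.0, 0.6, -0.8]
gripper_width: 0.0184
finger_force: 58.7
```

Entering freely. I continue to near seating.

```bash
python3 shift.py '0 0 .006 0 .01;0 0 .006 0 .01;0 0 .006 0 .01;0 0 .006 0 .01;0 0 0 0 .01;0 0 0 0 .01';python3 shift.py '0 0 .002 0 .01;0 0 .001 0 .01;0 0 0.001 0 .01;0 0 0 0 .01'
```

```text
clock: 8.8
tool_pos: [0.6189, 0.031, 0.2202]
orientation: [-0.0, 0.825, 0.565, -0.0]
ft_force: [0.1, -0.2, -1.1]
gripper_width: 0.0186
finger_force: 58.7
clock: 9.2
tool_pos: [0.6189, 0.031, 0.2162]
orientation: [-0.0, 0.825, 0.565, -0.0]
ft_force: [0.2, -0.3, -0.7]
gripper_width: 0.0189
finger_force: 58.7
```

```bash
for i in 1; do python3 shift.py '0 0 .001 0 .01;0 0 .0 0 .01' | egrep 'pos|ft';python3 shift.py '0 0 .001 0 .01;0 0 .0 0 .01'| egrep 'pos|ft';python3 shift.py '0 0 .001 0 .01;0 0 .0 0 .01'| egrep 'pos|ft'; done
```

```text
tool_pos: [0.6189, 0.031, 0.2152]
ft_force: [0.4, -0.2, -0.6]
tool_pos: [0.619, 0.031, 0.2146]
ft_force: [-0.6, 0.8, 2.1]
tool_pos: [0.6191, 0.0311, 0.2145]
ft_force: [-3.2, 0.9, 9.3]
```

The bar is seated at TCP z = 0.2146, exactly as predicted, and the axial force is rising. Pivot radius is about 103.6 mm. I now swing in short arcs toward tool -x, with the handle pivoting between the pads.

```bash
cat >> h.py <<'E'
def sw():
    st=ctrl.state();q=st["orientation"];R=Ro.from_quat(np.r_[q[1:],q[0]]).as_matrix()
    d=R.T@(st["tool_pos"]-[.619,.031,.2146]);u,v=-d[0],.1036-d[2]
    print("t %.2f ang %.3f r %.4f y %.4f"%(st["clock"],np.arctan2(u,v),np.hypot(u,v),d[1]),"Ftool",(R.T@st["ft_force"]).round(1),"w %.4f"%st["gripper_width"])
E
python3 shift.py '-.0103 0 .0005 0 .01;-.0102 0 .0015 0 .01;0 0 0 0 .01'; python3 -c "from h import *;sw()"
```

```text
clock: 10.1
tool_pos: [0.6117, 0.0118, 0.2129]
orientation: [0.0, 0.825, 0.565, 0.001]
ft_force: [-0.7, 3.8, 10.6]
gripper_width: 0.0187
finger_force: 60.7
t 10.10 ang 0.198 r 0.1040 y 0.0001 Ftool [  3.3  -2.  -10.6] w 0.0187
```

```bash
python3 shift.py '-.01 0 .0026 0 .01;-.0096 0 .0035 0 .01;-.0092 0 .0045 0 .01;0 0 0 0 .01'|grep finger; python3 -c "from h import *;sw()"
python3 shift.py '-.0086 0 .0054 0 .01;-.008 0 .0063 0 .01;0 0 0 0 .01'|grep finger; python3 -c "from h import *;sw()"
```

```text
finger_force: 63.2
t 10.50 ang 0.495 r 0.1040 y 0.0002 Ftool [  2.8  -2.9 -12. ] w 0.0188
finger_force: 63.5
t 10.80 ang 0.696 r 0.1036 y 0.0004 Ftool [  0.8  -1.8 -12.6] w 0.0187
```

```bash
python3 shift.py '-.0073 0 .0071 0 .01;-.0065 0 .0078 0 .01;0 0 0 0 .01'|grep finger; python3 -c "from h import *;sw()"
python3 shift.py '-.0058 0 .0084 0 .01;-.005 0 .009 0 .01;0 0 0 0 .01'|grep finger; python3 -c "from h import *;sw()"
```

```text
finger_force: 62.0
t 11.10 ang 0.894 r 0.1029 y 0.0005 Ftool [ -0.2  -1.4 -13.7] w 0.0188
finger_force: 58.4
t 11.40 ang 1.099 r 0.1019 y 0.0001 Ftool [  0.3  -1.3 -11.9] w 0.0184
```

```bash
python3 shift.py '-.004 0 .0094 0 .01;-.0015 0 .0048 0 .01;0 0 0 0 .01'|grep finger; python3 -c "from h import *;sw()"
python3 shift.py '-.0005 0 .002 0 .01;0 0 0 0 .01'|grep finger; python3 -c "from h import *;sw()"
```

```text
finger_force: 58.8
t 11.70 ang 1.246 r 0.1014 y 0.0003 Ftool [  1.    0.3 -10.1] w 0.0189
finger_force: 58.9
t 11.90 ang 1.260 r 0.1015 y 0.0005 Ftool [ -2.4  -0.8 -12.7] w 0.0181
```

```bash
for i in 1; do python3 shift.py '0 0 .003 0 .01;0 0 0 0 .01'|grep finger; python3 -c "from h import *;sw()"
python3 shift.py '0.0002 0 .002 0 .01;0 0 0 0 .01'|grep finger; python3 -c "from h import *;sw()"; done
```

```text
finger_force: 59.0
t 12.10 ang 1.288 r 0.1009 y 0.0007 Ftool [ -5.8   0.6 -14.4] w 0.0191
finger_force: 59.2
t 12.30 ang 1.307 r 0.1003 y 0.0007 Ftool [ -6.8   1.4 -13.2] w 0.0186
```

```bash
for i in 1; do python3 shift.py '-.001 0 .002 0 .01;0 0 0 0 .01'|grep finger; python3 -c "from h import *;sw()"
python3 shift.py '-.001 0 .002 0 .01;0 0 0 0 .01'|grep finger; python3 -c "from h import *;sw()"; done
python3 - <<'E'
from h import *
w=ctrl.get_image("wrist");s=ctrl.get_image("scene")
z=lambda im,x,y,w,h,s:cv2.resize(im[y:y+h,x:x+w],None,fx=s,fy=s,interpolation=cv2.INTER_CUBIC)
cv2.imwrite("pics/c6.png",np.hstack([z(w[...,::-1],250,70,140,200,2.8)[:500],z(s[...,::-1],270,140,80,100,5)]) if 0 else np.hstack([z(w[...,::-1],250,100,133,200,3),z(s[...,::-1],270,150,80,120,5)]))
E
```

```text
finger_force: 59.2
t 12.50 ang 1.329 r 0.1003 y 0.0003 Ftool [ -2.   -3.  -13.1] w 0.0188
finger_force: 58.9
t 12.70 ang 1.350 r 0.1003 y 0.0002 Ftool [ 3.4 -2.6 -9.7] w 0.0182
```

View pics/c6.png

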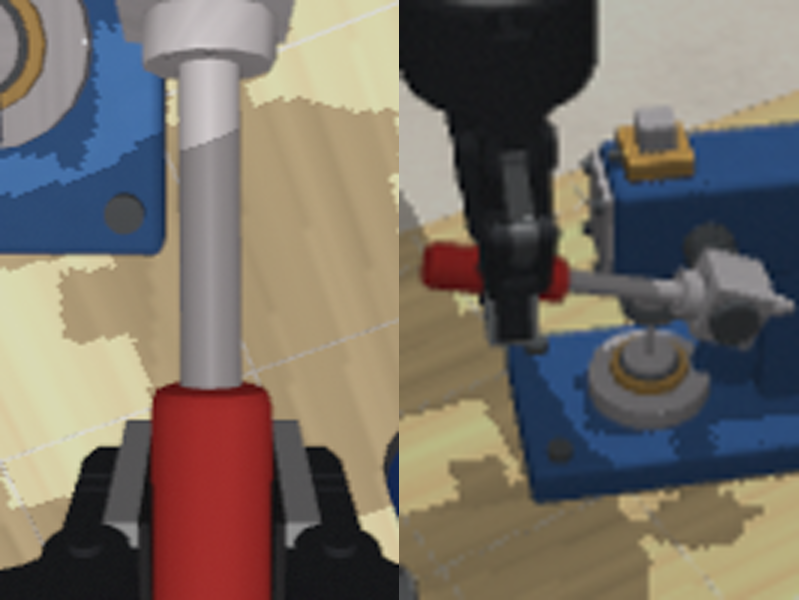

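Bar seated with the collar against the hub (scene crop near (685,295)) and leaning about 75°. The force hasn't risen at the stop yet, so I push on, keeping a slight inward push.

```bash
python3 shift.py '.0007 0 .002 0 .01;0 0 0 0 .01'|grep finger; python3 -c "from h import *;sw()"
python3 shift.py '.0 0 .002 0 .01;0 0 0 0 .01'|grep finger; python3 -c "from h import *;sw()"
```

```text
finger_force: 59.1
t 13.00 ang 1.368 r 0.0999 y 0.0006 Ftool [ -4.3  -0.1 -12.8] w 0.0185
finger_force: 59.1
t 13.20 ang 1.390 r 0.0996 y 0.0003 Ftool [ -7.   -3.6 -15.3] w 0.0185
```

```bash
python3 - <<'E'
from h import *
s=ctrl.get_image("scene");cv2.imwrite("pics/s7.png",s[...,::-1])
z=lambda im,x,y,w,h,s:cv2.resize(im[y:y+h,x:x+w],None,fx=s,fy=s,interpolation=cv2.INTER_CUBIC)
cv2.imwrite("pics/c7.png",z(s[...,::-1],270,180,80,50,10))
E
```

```text
(no output)
```

View pics/c7.png

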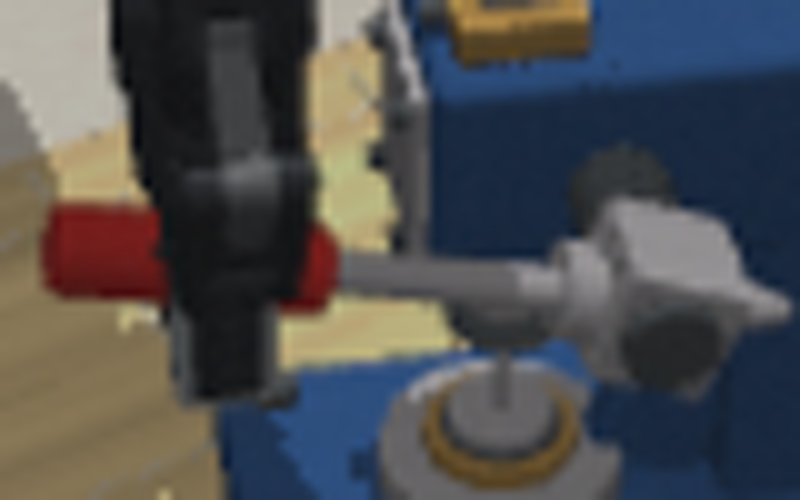

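The rod axis runs from (60,251) to (550,285) in the crop, and the shank tip is at about (790,305). I convert that to a lean angle in the swing plane.

```bash
python3 - <<'E'
from h import *
np.set_printoptions(precision=4,suppress=True)
S=cam("scene");P=np.array([.619,.031,.13]);q=ctrl.state()["orientation"];R=Ro.from_quat(np.r_[q[1:],q[0]]).as_matrix()
def pt(x,y):
    o,d=ray(S,((x+.5)/10-.5+270,(y+.5)/10-.5+180));n=R[:,1];X=o+d*((P-o)@n/(d@n));e=R.T@(X-P);return np.array([-e[0],-e[2]])*1e3
L=[pt(*p) for p in((60,251),(345,272),(550,285),(785,305))]
print(np.array(L))
for a,b in((0,2),(1,2),(1,3),(0,3)):
    d=L[a]-L[b];print(np.arctan2(d[0],d[1]))
print("pivot px",(S[0]@(S[1]@P+S[2])))
E
```

```text
[[127.4829  33.7437]
 [ 68.4547  19.4074]
 [ 24.2043   9.2466]
 [-28.5527  -4.3178]]
1.3379062605069352
1.345089593794289
1.3309342714849377
1.3315405286693882
pivot px [272.6203 170.7349   0.8128]
```

The bar leans about 1.335 rad, which is 1.25 plus the 5° of play, and its ends sit at the seated radii. I push a bit more to confirm the hard stop by force.

```bash
python3 shift.py '.0 0 .0015 0 .01;0 0 0 0 .01'|grep finger; python3 -c "from h import *;sw()"
python3 shift.py '.0 0 .0015 0 .01;0 0 0 0 .01'|grep finger; python3 -c "from h import *;sw()"
```

```text
finger_force: 59.2
t 13.45 ang 1.404 r 0.0992 y 0.0003 Ftool [ -5.3  -2.9 -12.8] w 0.0185
finger_force: 59.4
t 13.65 ang 1.419 r 0.0992 y 0.0003 Ftool [ -8.1  -4.3 -15.2] w 0.0179
```

I've used all my picture views, so I compare the images numerically: handle position and hub-region change between s7 and now.

```bash
cat > cmp.py <<'E'
from h import *
def meas(s):
    s=s.astype(float);r=s[...,2]-np.maximum(s[...,1],s[...,0]);o=[]
    for c0,c1 in((276,284),(300,303)):
        w=np.clip(r[195:218,c0:c1]-30,0,None);o.append((w.sum(1)@np.arange(195,218))/w.sum())
    w=np.clip(s[180:230,265:300,2]-1.8*s[180:230,265:300,1],0,None)
    return np.round(o,2)
S=[cv2.imread("pics/s7.png")]
S+=[ctrl.get_image("scene")[...,::-1].copy() for _ in range(2)]
for s in S: print("red rows",meas(s))
def d(a,b,x,y,w,h): return np.abs(a[y:y+h,x:x+w].astype(int)-b[y:y+h,x:x+w]).mean().round(2)
for n,b in(("hub",(331,198,14,22)),("handle",(274,198,10,14)),("rod",(305,203,15,10)),("tip",(343,205,8,10)),("ramtop",(312,150,22,35)),("still",(350,150,40,40))):
    print(n,"s7-now",d(S[0],S[1],*b),"noise",d(S[1],S[2],*b))
cv2.imwrite("pics/s_last.png",S[1])
E
python3 cmp.py
```

```text
red rows [204.26 206.53]
red rows [205.55 207.52]
red rows [205.54 207.52]
hub s7-now 1.69 noise 0.56
handle s7-now 17.27 noise 0.8
rod s7-now 7.9 noise 0.88
tip s7-now 4.26 noise 0.67
ramtop s7-now 0.84 noise 0.39
still s7-now 0.36 noise 0.36
```

```bash
python3 - <<'E'
from h import *
S=cam("scene");proj=lambda X:(lambda u:u[:2]/u[2])(S[0]@(S[1]@np.array(X)+S[2]))
X=plane(S,(321,171),.196);print(X,proj(X)-proj(X-[0,0,.0125]))
a=cv2.imread("pics/scene0.png")
def m(a,b):
    up=8;A=cv2.resize(a,None,fx=up,fy=up,interpolation=cv2.INTER_CUBIC);B=cv2.resize(b,None,fx=up,fy=up,interpolation=cv2.INTER_CUBIC)
    T=A[166*up:184*up,312*up:331*up];r=cv2.matchTemplate(B[155*up:200*up,300*up:345*up],T,cv2.TM_CCOEFF_NORMED)
    _,v,_,l=cv2.minMaxLoc(r);return v,(l[0]/up+300-312,l[1]/up+155-166)
for n in("s4","s7","s_last"): print(n,m(a,cv2.imread(f"pics/{n}.png")))
E
```

```text
[0.5583011  0.03144815 0.196     ] [ 0.13051874 -4.74253972]
s4 (0.9757589101791382, (0.0, 0.0))
s7 (0.8978367447853088, (-0.125, 4.25))
s_last (0.8925794363021851, (-0.125, 4.375))
```

The ram has dropped 4.37 of about 4.74 px, so the hub is close to the stop but not confirmed there. I keep pushing.

```bash
python3 shift.py '.0003 0 .002 0 .01;0 0 0 0 .01'|grep finger; python3 -c "from h import *;sw()"
python3 shift.py '.0003 0 .002 0 .01;0 0 0 0 .01'|grep finger; python3 -c "from h import *;sw()"
cat > ram.py <<'E'
from h import *
a=cv2.imread("pics/scene0.png");b=ctrl.get_image("scene")[...,::-1].copy();cv2.imwrite("pics/s_now.png",b)
up=16
for box in((313,166,17,13),(317,166,9,7),(314,171,15,8)):
    x,y,w,h=box;o=[]
    for n in("s7","s_last","s_now"):
        R=lambda i:cv2.resize(i,None,fx=up,fy=up,interpolation=cv2.INTER_CUBIC)
        T=R(a[y:y+h,x:x+w]);B=R(cv2.imread(f"pics/{n}.png")[y-3:y+h+10,x-4:x+w+4])
        _,v,_,l=cv2.minMaxLoc(cv2.matchTemplate(B,T,cv2.TM_CCOEFF_NORMED));o.append((round(v,3),l[0]/up-4,l[1]/up-3))
    print(box,o)
E
python3 ram.py
```

```text
finger_force: 59.2
t 13.95 ang 1.439 r 0.0988 y 0.0005 Ftool [ -8.6  -1.6 -14.4] w 0.0187
finger_force: 59.5
t 14.15 ang 1.457 r 0.0984 y 0.0006 Ftool [ -9.8  -2.1 -15.3] w 0.0184
(313, 166, 17, 13) [(0.905, -0.25, 4.5625), (0.897, -0.25, 4.625), (0.895, -0.25, 4.75)]
(317, 166, 9, 7) [(0.982, -0.0625, 4.5625), (0.981, -0.0625, 4.6875), (0.986, -0.0625, 4.8125)]
(314, 171, 15, 8) [(0.85, -0.3125, 4.5), (0.825, -0.25, 4.625), (0.823, -0.3125, 4.75)]
```

The hub is still following the tool 1:1, so it isn't at the stop yet. I continue.

```bash
python3 shift.py '.0003 0 .002 0 .01;0 0 0 0 .01'|grep finger; python3 -c "from h import *;sw()"
python3 shift.py '.0005 0 .002 0 .01;0 0 0 0 .01'|grep finger; python3 -c "from h import *;sw()"
python3 shift.py '.0005 0 .002 0 .01;0 0 0 0 .01'|grep finger; python3 -c "from h import *;sw()"; python3 ram.py
```

```text
finger_force: 60.4
t 14.40 ang 1.469 r 0.0984 y 0.0009 Ftool [-16.4  -4.  -22.8] w 0.0184
finger_force: 60.5
t 14.60 ang 1.488 r 0.0972 y 0.0005 Ftool [-10.4  -7.8 -24.2] w 0.0184
finger_force: 61.5
t 14.80 ang 1.500 r 0.0971 y 0.0007 Ftool [-17.9 -10.1 -31.4] w 0.0183
(313, 166, 17, 13) [(0.905, -0.25, 4.5625), (0.897, -0.25, 4.625), (0.895, -0.25, 4.8125)]
(317, 166, 9, 7) [(0.982, -0.0625, 4.5625), (0.981, -0.0625, 4.6875), (0.986, 0.0, 4.875)]
(314, 171, 15, 8) [(0.85, -0.3125, 4.5), (0.825, -0.25, 4.625), (0.822, -0.25, 4.8125)]
```

The force has now climbed sharply (15 to 31 N) while the ram has stopped: that is the hard stop. I hold a moment to check it stays there, then check handle position and seating.

```bash
python3 shift.py '0 0 0 0 .01;0 0 0 0 .01;0 0 0 0 .01;0 0 0 0 .01;0 0 0 0 .01;0 0 0 0 .01;0 0 0 0 .01;0 0 0 0 .01'|grep finger; python3 -c "from h import *;sw()"; python3 ram.py
python3 - <<'E'
from h import *
s=cv2.imread("pics/s_now.png").astype(int)
red=((s[...,2]>70)&(s[...,2]>2.5*s[...,1])).astype(np.uint8);red[:190]=0;red[230:]=0;red[:,:260]=0;red[:,320:]=0
ys,xs=np.nonzero(red);L=[(c,ys[xs==c].min(),ys[xs==c].max()) for c in sorted(set(xs))];print(L)
# rod axis rows
for c in(306,310,314,318,322): print(c,s[198:222,c].sum(1))
E
```

```text
finger_force: 61.5
t 15.65 ang 1.500 r 0.0971 y 0.0007 Ftool [-17.4  -9.8 -30.6] w 0.0185
(313, 166, 17, 13) [(0.905, -0.25, 4.5625), (0.897, -0.25, 4.625), (0.894, -0.25, 4.8125)]
(317, 166, 9, 7) [(0.982, -0.0625, 4.5625), (0.981, -0.0625, 4.6875), (0.986, 0.0, 4.875)]
(314, 171, 15, 8) [(0.85, -0.3125, 4.5), (0.825, -0.25, 4.625), (0.82, -0.25, 4.8125)]
[(np.int64(274), np.int64(206), np.int64(213)), (np.int64(275), np.int64(206), np.int64(213)), (np.int64(276), np.int64(206), np.int64(213)), (np.int64(277), np.int64(206), np.int64(213)), (np.int64(278), np.int64(206), np.int64(213)), (np.int64(279), np.int64(206), np.int64(213)), (np.int64(280), np.int64(206), np.int64(213)), (np.int64(281), np.int64(206), np.int64(213)), (np.int64(282), np.int64(206), np.int64(213)), (np.int64(283), np.int64(206), np.int64(213)), (np.int64(284), np.int64(206), np.int64(213)), (np.int64(285), np.int64(206), np.int64(213)), (np.int64(286), np.int64(205), np.int64(213)), (np.int64(301), np.int64(211), np.int64(212)), (np.int64(302), np.int64(210), np.int64(211))]
306 [491 493 501 495 477 470 470 491 496 397 315 306 282 236 363 468 485 487
 326 252 252 255 253 250]
310 [194 194 195 194 181 171 149 353 455 391 317 307 284 234 377 473 488 369
 273 252 273 321 300 295]
314 [125 126 126 125 131 124 127 125 124 174 291 304 281 232 359 465 479 320
 327 441 359 246 219 179]
318 [127 129 126 126 128 126 123 126 128 172 291 305 280 231 157 149 154 233
 426 331 300 301 299 301]
322 [129 127 128 127 124 122 126 129 122 302 449 347 291 235 165 149 174 238
 386 322 301 301 299 301]
```

```bash
python3 - <<'E'
from h import *
S=cam("scene");P=np.array([.619,.031,.13]);q=ctrl.state()["orientation"];R=Ro.from_quat(np.r_[q[1:],q[0]]).as_matrix()
def pt(p):
    o,d=ray(S,p);n=R[:,1];X=o+d*((P-o)@n/(d@n));e=R.T@(X-P);return np.array([-e[0],-e[2]])*1e3
L=[pt(p) for p in((274.5,209.4),(308,209.1),(320,209.1))];print(L,[np.hypot(*l) for l in L])
d=L[0]-L[2];print(np.arctan2(*d))
# collar front face & tip: intensity profile along the axis in both pictures
for n in("s7","s_now"):
    s=cv2.imread(f"pics/{n}.png").astype(int).sum(2); print(n,[ (y,list(s[y,320:352])) for y in (208,210)])
E
```

```text
[array([130.34585627,  21.15677691]), array([60.05624522, 11.56394926]), array([34.08720598,  7.71987119])] [np.float64(132.05169993578474), np.float64(61.15944336104414), np.float64(34.950450962940764)]
1.4321008885935076
s7 [(208, [np.int64(295), np.int64(309), np.int64(403), np.int64(406), np.int64(412), np.int64(407), np.int64(340), np.int64(364), np.int64(406), np.int64(409), np.int64(410), np.int64(311), np.int64(286), np.int64(271), np.int64(265), np.int64(283), np.int64(320), np.int64(358), np.int64(400), np.int64(439), np.int64(441), np.int64(440), np.int64(440), np.int64(439), np.int64(412), np.int64(310), np.int64(184), np.int64(126), np.int64(127), np.int64(128), np.int64(129), np.int64(130)]), (210, [np.int64(220), np.int64(227), np.int64(236), np.int64(238), np.int64(242), np.int64(246), np.int64(262), np.int64(311), np.int64(328), np.int64(337), np.int64(313), np.int64(281), np.int64(248), np.int64(229), np.int64(229), np.int64(200), np.int64(223), np.int64(226), np.int64(220), np.int64(217), np.int64(207), np.int64(242), np.int64(254), np.int64(268), np.int64(289), np
[... 389 characters left out ...]
np.int64(408), np.int64(448), np.int64(447), np.int64(447), np.int64(446), np.int64(446), np.int64(434), np.int64(428), np.int64(425), np.int64(433), np.int64(306), np.int64(170), np.int64(130), np.int64(124)]), (210, [np.int64(281), np.int64(283), np.int64(291), np.int64(345), np.int64(344), np.int64(335), np.int64(251), np.int64(359), np.int64(370), np.int64(368), np.int64(316), np.int64(266), np.int64(242), np.int64(231), np.int64(227), np.int64(200), np.int64(225), np.int64(226), np.int64(219), np.int64(217), np.int64(198), np.int64(242), np.int64(242), np.int64(255), np.int64(277), np.int64(345), np.int64(339), np.int64(321), np.int64(295), np.int64(180), np.int64(126), np.int64(128)])]
```

The handle end is 132 mm from the axis (133 expected when seated). The hub is against the stop, the push is steady, and the fingers are holding.

```bash
python3 -c "
from rig import ctrl
print(ctrl.sign_off())"
```

```text
the job is handed in; nothing more can be done
None
```

I handed the job in at about 16 s with the press bar seated in the hub, swung to the front against the hard stop, and still held by the fingers; I don't have the judge's result. The file, punch, bottle and wagon were never touched on purpose, though I did not re-check them at the end.

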